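# Build the sieve nest at the fossil bench

### The arm

A 6-joint arm with a two-finger parallel gripper is mounted at the origin on the work surface. World frame = base frame: x ahead of the robot, y to its left, z up, the work surface at z = 0. Lengths are in m, angles in rad, forces in N, time in s.
With the tool pointing down it reaches from about 0.35 to 0.775 m from the base axis. Payload 5.5 kg.
Tool frame: the origin (TCP) lies between the finger pads; the fingertips stand 19 mm ahead of it and the grasp point (between the pads) is the TCP (env.tcp_to_tips is the distance from the TCP to the fingertips, in m); z points along the fingers, y is the direction in which the jaws open and shut (so a half turn about z gives the same grasp; the last joint's range is limited). The gripper opens to 85 mm and grips with 20 to 120 N. Pads are 22 mm wide; open, the fingers measure 114 mm over their backs; the gripper's body (76 mm by 85 mm) begins 54 mm behind the grasp point. The pads swing forward as they close: fully open they stand 13 mm farther back than shut.
Start: joints at [1.078, 0.313, 0.046, 1.304, 0, 1.431], TCP at [0.199, 0.54, 0.25] pointing down, gripper open.
Joint ranges: [-2.76, 2.76], [-0.86, 1.69], [-1.03, 1.26], [-2.2, 2.34], [-1.47, 1.5], [-3.14, 3.14]. Speed limits (rad/s): [2.57, 2.57, 3.14, 3.14, 3.14, 3.14].

### API

Orientations are given as a unit quaternion [w, x, y, z].
In Python, from workcell import env, eyes, job gives the robot as it stands. The module is installed in compiled form; this text tells all that it offers.
- The arm moves only by the tool move_arm, never from a script. Its argument "commands" is a list of rows, each a list of 3 entries, a list of its own where there are three numbers: the shift along the world's x, y, z as a fraction of full scale, then the turn, a rotation vector about the world's x, y, z as a fraction of full scale, then the gripper command: -1 is shut, 1 is fully open, values between are in proportion. In form: [[[x, y, z], [wx, wy, wz], gripper], ...]. A call has 1 to 5 rows; each row shifts and turns the commanded pose from where the row before left it; what a row does not reach is not made up. Full scale, the value 1, is 0.04 m for a shift and 8 degrees for a turn. A row lasts 1/10 s, in which the tool goes at most 50 mm and 8.59 degrees, less where a joint would pass 70% of its speed; a pose out of reach is approached as far as the arm can. A call with a number of a shift or a turn outside -1 to 1 is refused whole. A call with a gripper value outside its range is refused whole. The fingers move at their own pace and stop on an object; "newtons" is the grip in N (left out, the last holds). Time passes only in rows, so rows that do not move let the fingers close. It gives the time, the measured TCP pose, the force and the opening at its end, in the units of the state.
- env.get_state(): the state, without advancing time (a new reading comes with each control period).
- eyes.read_camera(name): name is "scene" or "top"; returns a dict with "frame" (420x560x3 uint8, red, green, blue), "mtx" (3x3 intrinsics, pixels), "camera_from_world" (4x4, takes a point from world to camera coordinates). Camera axes: x right, y down, z forward; pixel columns grow to the right and rows downward; lengths in m; the calibration is good to about 2 mm. A picture is of the moment at which its call begins. There is no depth.
- job.hand_in(): hands the job in, once; it reports no verdict.
The state is a dict: "clock": time; "joint_pos": joint angles; "qvel": joint speeds; "tau": joint torques, N m; "tcp_pos": TCP position; "orientation": TCP orientation; "wrist_force": force on the tool from outside, world axes, zero at the start; "ft_torque": the same for the moment, N m; "finger_gap": finger opening in m.
Only numpy, scipy, OpenCV 4.12 (cv2) and the standard library are available. Lean on these libraries where they do the work, as an engineer would, in place of code of your own. Each camera call takes 0.05 s, during which the arm holds its last target.

### The job

Get the sieves ready for sorting fossil grit: working up from the steel receiver pan, one piece at a time, nest the fine blue sieve into the pan, then the medium yellow one, then the coarse red one, and close the stack with the green cover, so that every piece sits fully home and the stack stands straight. Leave the jar, the swab cup, and the tray with its fossil where they are.

Things in the scene. Friction and masses are not known exactly. Their poses are not given: they have to be found in the camera images.
- pan_mid (a point): Receiver pan, bottom of the nest: round bare-steel cup, closed bottom, no mesh, 36 mm high, 66 mm across; its top 12 mm is a rim 62 mm across (57 inside), into which a sieve's 10 mm skirt drops until its band rests on the rim. Stands loose on the bench, 160 g. Point: on its axis, 18 mm above its underside; z up.
- fine_mid (a point): Loose upright sieve, blue plastic frame, finest mesh (looks a plain grey disc); 44 mm high, 70 g. From its foot up: tapered skirt 0-10 mm (47 to 55 mm across); grip band 10-32 mm, 66 mm across; rim 32-44 mm, 62 mm across (57 inside). The next skirt drops 10 mm into the rim (1 mm play) until band rests on rim. Point: on the axis, 22 mm above the foot; z up. Seated: 30 mm above the pan's point.
- medium_mid (a point): Loose upright sieve, yellow plastic frame, 4 mm wire mesh; 44 mm high, 70 g. From its foot up: tapered skirt 0-10 mm (47 to 55 mm across); grip band 10-32 mm, 66 mm across; rim 32-44 mm, 62 mm across (57 inside). The next skirt drops 10 mm into the rim (1 mm play) until band rests on rim. Point: on the axis, 22 mm above the foot; z up. Seated: 34 mm above the point of the sieve below.
- coarse_mid (a point): Loose upright sieve, red plastic frame, 10 mm wire mesh; 44 mm high, 70 g. From its foot up: tapered skirt 0-10 mm (47 to 55 mm across); grip band 10-32 mm, 66 mm across; rim 32-44 mm, 62 mm across (57 inside). The next skirt drops 10 mm into the rim (1 mm play) until band rests on rim. Point: on the axis, 22 mm above the foot; z up. Seated: 34 mm above the point of the sieve below.
- lid_mid (a point): Green plastic cover of the nest: closed round cap, 28 mm high, loose, skirt down, 60 g. From its foot up: tapered skirt 0-10 mm (47 to 55 mm across), grip band 10-28 mm, 66 mm across. Point: on its axis, 14 mm above its foot; z up. Seated, its point is 26 mm above the point of the sieve below.
- jar_mid (a point): Bystander: small glass jar with a black lid, 58 mm across, 56 mm high, holding brown grit. The point is on its axis, 28 mm up.
- swabs_mid (a point): Bystander: clear cup 62 mm across full of cotton swabs, 45 mm high, swab tips up to 73 mm. The point is on its axis, 22.5 mm up.
- fossil_mid (a point): Bystander: brown fossil bone, about 78 mm long, 46 mm wide, 25 mm high, lying in the black specimen tray. The point is at its middle, 12 mm above its underside; x is along the bone.
- tray: Bystander: open black specimen tray lined with paper, 100 (x) by 140 (y) by 18 mm high. Origin at the centre of its underside.

How it is judged:
On the way, in this order (a step that is already met when the one before it is completed fails the run):
1. The fine blue sieve is nested in the receiver pan (horizontal distance between fine_mid and pan_mid below 0.004 m and z of fine_mid in the frame of pan_mid between 0.027 and 0.033 m and angle between fine_mid's own z axis and vertical below 0.06 rad), for 0.2 s.
2. The medium yellow sieve is nested in the fine one (horizontal distance between medium_mid and fine_mid below 0.004 m and z of medium_mid in the frame of fine_mid between 0.031 and 0.037 m and angle between medium_mid's own z axis and vertical below 0.06 rad), for 0.2 s.
3. The coarse red sieve is nested in the medium one (horizontal distance between coarse_mid and medium_mid below 0.004 m and z of coarse_mid in the frame of medium_mid between 0.031 and 0.037 m and angle between coarse_mid's own z axis and vertical below 0.06 rad), for 0.2 s.
4. The green cover is nested in the coarse sieve (horizontal distance between lid_mid and coarse_mid below 0.004 m and z of lid_mid in the frame of coarse_mid between 0.023 and 0.029 m and angle between lid_mid's own z axis and vertical below 0.06 rad), for 0.2 s.
At the end, for the whole second after the job is handed in: From the bench up: pan, fine, medium, coarse, cover, each nested in the one below: axes within 4 mm, height within 3 mm of fully seated, tilted less than 0.06 rad, pan standing on the bench; all released and at rest; jar, swab cup, tray and fossil within 25 mm of where they began (all of step 1 and all of step 2 and all of step 3 and all of step 4 and angle between pan_mid's own z axis and vertical below 0.06 rad and height (world z) of pan_mid below 0.022 m and distance of each of jar_mid, swabs_mid, fossil_mid, tray from where it was at the start of the episode below 0.025 m); the robot touches nothing.
It fails at once if a bystander (jar, swab cup, tray or fossil) is pushed 25 mm or more from its place, or the jar or cup is tipped over (distance of any of jar_mid, swabs_mid, fossil_mid, tray from where it was at the start of the episode above 0.025 m or angle between any of jar_mid, swabs_mid's own z axis and vertical above 0.6 rad).
It also fails if it takes over 128 s, if anything falls off the work surface, if the arm or the gripper's body presses on something with over 40 N, if the wrist force passes 120 N, or if a joint passes its speed limit or range.

## Working session

There is one attempt and no reset: what is moved stays moved. The work goes in short steps, Python scripts to look and compute and a tool call to move; the robot and the scene stay as the last step left them, time stands still between calls to the robot, and variables do not carry over. Pictures are saved under pics/ and viewed, and the job is handed in when it is done.

Besides the shell and the picture viewer there is one more tool, called as name(argument=value, ...), one argument or row to a line, values as JSON. move_arm: Moves the arm, as the interface text tells. Its arguments: {"type":"object","properties":{"commands":{"type":"array","items":{"type":"array"}},"newtons":{"type":"number"}},"required":["commands"]}

```bash
mkdir -p pics; python3 - <<'E'
from workcell import env,eyes,job
import cv2,numpy as np
for n in("scene","top"):
    d=eyes.read_camera(n); cv2.imwrite(f"pics/{n}0.png",d["frame"][:,:,::-1]); np.savez(n+"0.npz",**d)
    print(n,np.round(d["mtx"],1).tolist(),np.round(d["camera_from_world"],3).tolist())
s=env.get_state()
print({k:np.round(v,3).tolist() for k,v in s.items()}, env.tcp_to_tips)
E
```

```text
scene [[519.5, 0.0, 270.5], [0.0, 519.5, 207.6], [0.0, 0.0, 1.0]] [[0.784, 0.621, 0.012, -0.462], [0.479, -0.592, -0.648, -0.232], [-0.396, 0.514, -0.761, 1.363], [0.0, 0.0, 0.0, 1.0]]
top [[426.3, 0.0, 279.3], [0.0, 426.3, 207.6], [0.0, 0.0, 1.0]] [[-0.01, -1.0, 0.009, -0.007], [-0.988, 0.008, -0.156, 0.568], [0.156, -0.011, -0.988, 1.042], [0.0, 0.0, 0.0, 1.0]]
{'clock': 0.1, 'joint_pos': [1.078, 0.314, 0.045, 1.304, -0.0, 1.431], 'qvel': [-0.0, -0.001, 0.003, -0.002, -0.0, 0.001], 'tau': [0.002, -48.173, 29.924, 0.013, -0.0, -0.0], 'tcp_pos': [0.198, 0.539, 0.249], 'orientation': [-0.0, 0.175, 0.984, -0.001], 'wrist_force': [0.092, 0.257, -0.055], 'ft_torque': [0.026, 0.026, -0.031], 'finger_gap': 0.085} 0.019
```

View pics/scene0.png

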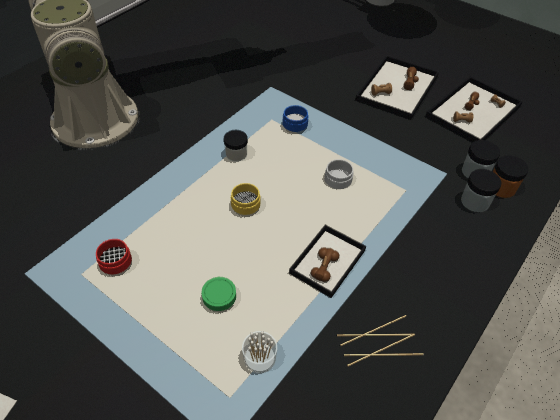

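View pics/top0.png

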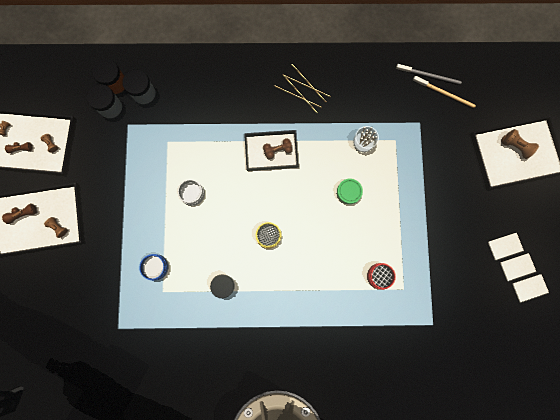

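```bash
python3 - <<'E'
import cv2,numpy as np
def crops(n,pts,out):
    f=np.load(n+"0.npz")["frame"][:,:,::-1]
    t=[cv2.resize(f[y-25:y+25,x-25:x+25],(260,260),interpolation=cv2.INTER_NEAREST) for x,y in pts]
    t+= [np.zeros_like(t[0])]*(6-len(t))
    cv2.imwrite(out,np.vstack([np.hstack(t[:3]),np.hstack(t[3:])]))
crops("top",[(191,193),(154,267),(267,236),(381,276),(350,191)],"pics/ct.png")
crops("scene",[(340,174),(295,119),(245,199),(114,256),(219,294)],"pics/cs.png")
E
```

```text
(no output)
```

View pics/ct.png

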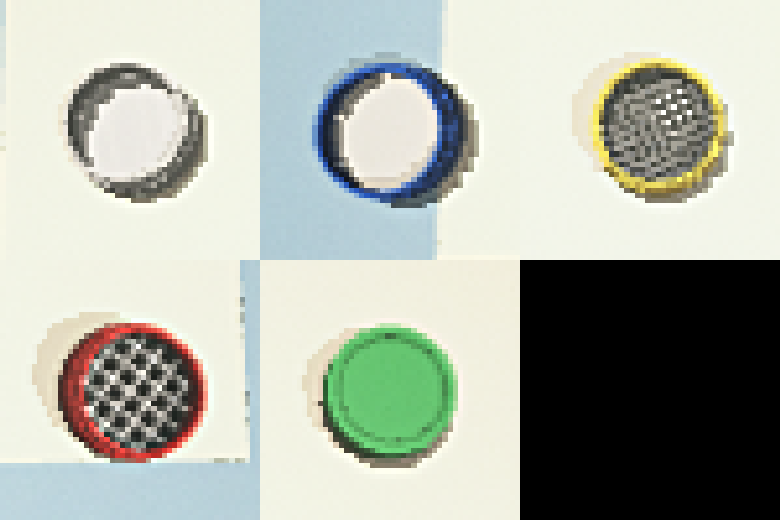

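View pics/cs.png

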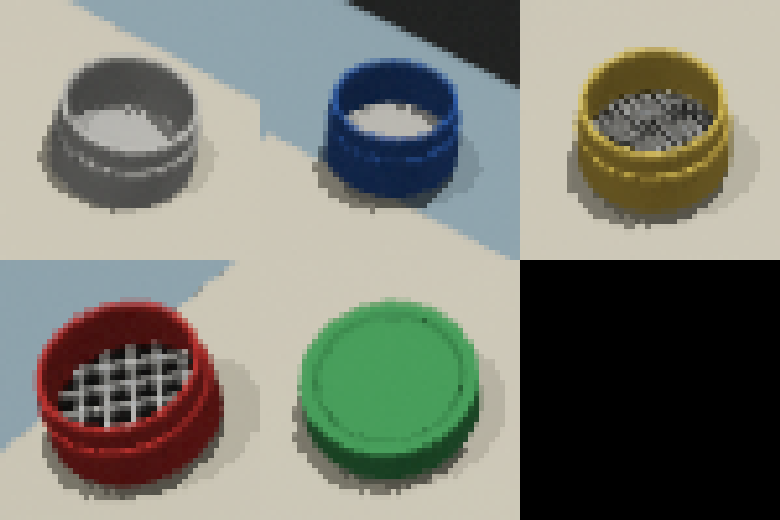

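```bash
cat > h.py <<'E'
import cv2,numpy as np
def masks(f):
    hsv=cv2.cvtColor(f,cv2.COLOR_RGB2HSV);H,S,V=[hsv[...,i].astype(int) for i in range(3)]
    return dict(blue=(abs(H-112)<10)&(S>150)&(V>40),yellow=(abs(H-26)<6)&(S>140)&(V>60),
      red=((H<8)|(H>172))&(S>150)&(V>60),green=(abs(H-70)<14)&(S>100)&(V>40),pan=(S<14)&(V>45))
def ray(d,uv):
    T=d["camera_from_world"];R=T[:3,:3];c=-R.T@T[:3,3]
    v=R.T@np.linalg.inv(d["mtx"])@np.array([uv[0],uv[1],1.]);return c,v/np.linalg.norm(v)
def plane(d,uv,z):
    c,v=ray(d,uv);return c+v*(z-c[2])/v[2]
def tri(a,ua,b,ub):
    c1,v1=ray(a,ua);c2,v2=ray(b,ub)
    A=np.stack([v1,-v2],1);s=np.linalg.lstsq(A,c2-c1,rcond=None)[0]
    p,q=c1+s[0]*v1,c2+s[1]*v2;return (p+q)/2,np.linalg.norm(p-q)
def proj(d,p):
    T=d["camera_from_world"];c=T[:3,:3]@np.asarray(p)+T[:3,3];u=d["mtx"]@c;return u[:2]/u[2]
def blob(m,near=None,rad=28,amin=60):
    m=m.astype(np.uint8)
    if near is not None:
        k=np.zeros_like(m);cv2.circle(k,tuple(int(round(x)) for x in near),rad,1,-1);m=m*k
    n,l,st,ce=cv2.connectedComponentsWithStats(m,connectivity=8)
    keep=[i for i in range(1,n) if st[i,4]>=15]
    if near is None: keep=[1+int(np.argmax(st[1:,4]))]
    pts=np.argwhere(np.isin(l,keep))[:,::-1].astype(np.float32)
    h=cv2.convexHull(pts);M=cv2.moments(h)
    return np.array([M["m10"]/M["m00"],M["m01"]/M["m00"]]),cv2.boundingRect(h)
E
python3 - <<'E'
from h import *
t=np.load("top0.npz");s=np.load("scene0.npz")
N=dict(blue=((154,267),(295,119)),yellow=((267,236),(245,199)),red=((381,276),(114,256)),green=((350,191),(219,294)),pan=((191,193),(340,174)))
mt,ms=masks(t["frame"]),masks(s["frame"])
for k,(a,b) in N.items():
    ua,ba=blob(mt[k],a,24);ub,bb=blob(ms[k],b,26)
    p,e=tri(t,ua,s,ub); z={'green':.019,'pan':.018}.get(k,.025)
    print(k,ua.round(1),ba,ub.round(1),bb,"tri",p.round(4),"gap",round(e,4),"top@",plane(t,ua,z)[:2].round(4),"scene@",plane(s,ub,z)[:2].round(4), "r",np.hypot(*p[:2]).round(3))
E
```

```text
blue [152.6 266.6] (140, 254, 27, 27) [295.  118.2] (283, 106, 25, 26) tri [0.4226 0.3108 0.0248] gap 0.0019 top@ [0.4219 0.31  ] scene@ [0.4232 0.3115] r 0.525
yellow [267.8 235. ] (256, 223, 25, 25) [245.1 198.9] (231, 184, 29, 31) tri [0.5007 0.0187 0.0242] gap 0.0028 top@ [0.4997 0.0177] scene@ [0.5021 0.0193] r 0.501
red [381.3 275.9] (369, 263, 26, 27) [113.1 256.4] (96, 240, 36, 34) tri [ 0.3941 -0.2682  0.0255] gap 0.0029 top@ [ 0.3932 -0.2695] scene@ [ 0.3948 -0.267 ] r 0.477
green [349.3 190.7] (337, 179, 25, 25) [218.5 293.6] (202, 277, 34, 34) tri [ 0.6157 -0.1964  0.0194] gap 0.002 top@ [ 0.6151 -0.1972] scene@ [ 0.6162 -0.1955] r 0.646
pan [194.3 192.3] (183, 179, 25, 27) [338.6 173.7] (325, 159, 28, 30) tri [0.617  0.2126 0.0237] gap 0.0104 top@ [0.6142 0.2099] scene@ [0.6175 0.2222] r 0.653
```

```bash
python3 - <<'E'
from h import *
for n,(x,y) in(("top",(192,193)),("scene",(339,174))):
    f=np.load(n+"0.npz")["frame"];hsv=cv2.cvtColor(f,cv2.COLOR_RGB2HSV)
    for row in (y,y+6): print(n,row,[(x-18+i,int(a),int(b)) for i,(a,b) in enumerate(hsv[row,x-18:x+19,1:])])
E
```

```text
top 193 [(174, 15, 243), (175, 15, 244), (176, 17, 243), (177, 31, 239), (178, 15, 237), (179, 28, 54), (180, 21, 85), (181, 17, 118), (182, 20, 163), (183, 9, 254), (184, 8, 241), (185, 10, 236), (186, 11, 237), (187, 10, 237), (188, 10, 235), (189, 10, 236), (190, 10, 235), (191, 9, 236), (192, 10, 236), (193, 10, 238), (194, 10, 236), (195, 10, 236), (196, 10, 236), (197, 8, 241), (198, 9, 236), (199, 18, 222), (200, 16, 233), (201, 18, 208), (202, 24, 95), (203, 20, 113), (204, 33, 84), (205, 41, 186), (206, 10, 255), (207, 14, 247), (208, 14, 244), (209, 16, 245), (210, 15, 244)]
top 199 [(174, 16, 244), (175, 16, 244), (176, 15, 243), (177, 15, 244), (178, 16, 246), (179, 16, 244), (180, 22, 239), (181, 17, 220), (182, 22, 138), (183, 25, 145), (184, 8, 245), (185, 9, 236), (186, 10, 236), (187, 11, 236), (188, 10, 237), (189, 9, 235), (190, 10, 235), (191, 10, 235), (192, 10, 238), (193, 10, 239), (194, 8, 241), (195, 8, 243), (196, 12, 246), (197, 15, 254), (198, 22, 125), (199, 24, 97), (200, 21, 109), (201, 25, 83), (202, 31, 90), (203, 45, 118), (204, 39, 177), (205, 11, 2
[... 523 characters left out ...]
8, 156), (350, 7, 178), (351, 10, 127), (352, 7, 140), (353, 24, 177), (354, 28, 204), (355, 27, 205), (356, 27, 205), (357, 27, 205)]
scene 180 [(321, 27, 205), (322, 28, 199), (323, 33, 125), (324, 23, 99), (325, 10, 80), (326, 9, 82), (327, 9, 83), (328, 9, 83), (329, 3, 81), (330, 11, 95), (331, 9, 112), (332, 8, 158), (333, 10, 102), (334, 6, 89), (335, 9, 81), (336, 9, 82), (337, 6, 81), (338, 10, 80), (339, 6, 80), (340, 10, 78), (341, 7, 78), (342, 10, 79), (343, 10, 78), (344, 7, 75), (345, 6, 79), (346, 13, 100), (347, 10, 132), (348, 10, 134), (349, 10, 102), (350, 6, 86), (351, 9, 82), (352, 28, 157), (353, 29, 183), (354, 29, 183), (355, 29, 183), (356, 26, 204), (357, 27, 205)]
```

```bash
python3 - <<'E'
from h import *
t=np.load("top0.npz");s=np.load("scene0.npz")
h=cv2.cvtColor(t["frame"],cv2.COLOR_RGB2HSV).astype(int)
m=(h[...,1]<32)&(h[...,2]<170)
ua,ba=blob(m,(192,193),22);ub,bb=blob(masks(s["frame"])["pan"],(339,174),24)
p,e=tri(t,ua,s,ub);print(ua,ba,ub,bb,p,e,plane(t,ua,.018),plane(s,ub,.018))
# brackets using scene columns
E
```

```text
[190.94367694 192.40347148] (179, 180, 25, 26) [338.60322333 173.70810949] (325, 159, 28, 30) [0.61592567 0.22055305 0.01752653] 0.004690315575850667 [0.61406905 0.21877943 0.018     ] [0.61749366 0.22224619 0.018     ]
```

move_arm(
  commands=[
    [[0.8, -0.8, -0.4], [0, 0, 0], 1],
    [[0.8, -0.8, -0.4], [0, 0, 0], 1],
    [[0.8, -0.8, -0.4], [0, 0, 0], 1],
    [[0.8, -0.8, -0.4], [0, 0, 0], 1],
    [[0.8, -0.8, -0.4], [0, 0, 0], 1],
  ],
  newtons=40,
)

```text
clock: 0.6
tcp_pos: [0.3594, 0.3781, 0.1694]
orientation: [-0.0, 0.175, 0.985, -0.0]
wrist_force: [0.6, 0.2, 0.1]
finger_gap: 0.0856
```

move_arm(
  commands=[
    [[0.8, -0.85, -0.6], [0, 0, 0], 1],
    [[0.78, -0.83, -0.6], [0, 0, 0], 1],
    [[0, 0, -0.6], [0, 0, 0], 1],
    [[0, 0, 0], [0, 0, 0], 1],
  ],
)

```text
clock: 1.0
tcp_pos: [0.4179, 0.3124, 0.0968]
orientation: [-0.003, 0.177, 0.984, -0.002]
wrist_force: [-0.3, -0.4, -0.2]
finger_gap: 0.0857
```

move_arm(
  commands=[
    [[0, 0, 0], [0, 0, 0], 1],
    [[0, 0, 0], [0, 0, 0], 1],
  ],
)

```text
clock: 1.2
tcp_pos: [0.4195, 0.316, 0.1013]
orientation: [0.001, 0.175, 0.985, 0.001]
wrist_force: [0.5, -0.8, -0.2]
finger_gap: 0.0856
```

```bash
python3 - <<'E'
from h import *
from workcell import env,eyes
print(env.get_state()["tcp_pos"],env.get_state()["joint_pos"])
d=eyes.read_camera("scene");f=d["frame"][60:200,200:400,::-1]
cv2.imwrite("pics/s1.png",cv2.resize(f,None,fx=4,fy=4,interpolation=cv2.INTER_CUBIC))
E
```

```text
[0.41953204 0.31601796 0.10132214] [ 4.92594405e-01  3.11482362e-01 -3.38981303e-01  9.18796608e-01
  1.56105246e-04  8.43925588e-01]
```

View pics/s1.png

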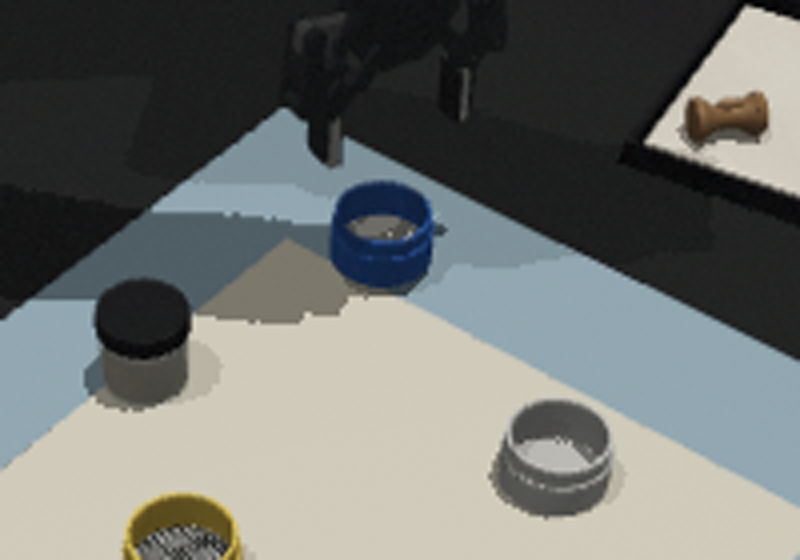

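move_arm(
  commands=[
    [[0.075, -0.13, -0.8], [0, 0, 0], 1],
    [[0, 0, -0.8], [0, 0, 0], 1],
    [[0, 0, -0.4], [0, 0, 0], 1],
    [[0, 0, 0], [0, 0, 0], 1],
    [[0, 0, 0], [0, 0, 0], 1],
  ],
)

```text
clock: 1.75
tcp_pos: [0.4227, 0.3107, 0.0212]
orientation: [0.0, 0.175, 0.985, 0.0]
wrist_force: [0.2, 0.2, 0.9]
finger_gap: 0.0853
```

move_arm(
  commands=[
    [[0, 0, 0], [0, 0, 0], -1],
    [[0, 0, 0], [0, 0, 0], -1],
    [[0, 0, 0], [0, 0, 0], -1],
    [[0, 0, 0], [0, 0, 0], -1],
    [[0, 0, 0], [0, 0, 0], -1],
  ],
)

```text
clock: 2.25
tcp_pos: [0.4236, 0.3107, 0.0223]
orientation: [0.001, 0.175, 0.985, 0.001]
wrist_force: [-1.9, -0.9, 6.2]
finger_gap: 0.0647
```

```bash
python3 - <<'E'
from h import *
from workcell import env,eyes
d=eyes.read_camera("scene");f=d["frame"][60:200,200:400,::-1]
e=eyes.read_camera("top");g=e["frame"][200:340,80:280,::-1]
cv2.imwrite("pics/s2.png",cv2.resize(np.vstack([f,g]),None,fx=2.1,fy=2.1,interpolation=cv2.INTER_CUBIC))
print(env.get_state())
E
```

```text
{'clock': 2.35, 'joint_pos': array([ 4.79738184e-01,  4.00281700e-01, -4.36281514e-01,  7.30672309e-01,
        3.97816785e-04,  8.32174937e-01]), 'qvel': array([ 0.00111434,  0.00043968, -0.00031213, -0.0008942 , -0.00013746,
       -0.00029094]), 'tau': array([-5.17934281e-01, -4.33532774e+01,  2.20931125e+01, -5.87297492e-01,
       -1.53698791e-01,  1.56850903e-02]), 'tcp_pos': array([0.42361152, 0.31070179, 0.02227873]), 'orientation': array([0.00128959, 0.17530715, 0.98451216, 0.00124353]), 'wrist_force': array([-1.28569689, -0.14278919,  6.54280492]), 'ft_torque': array([-0.06339614,  0.29767191,  0.02811681]), 'finger_gap': 0.0639667507742187}
```

View pics/s2.png

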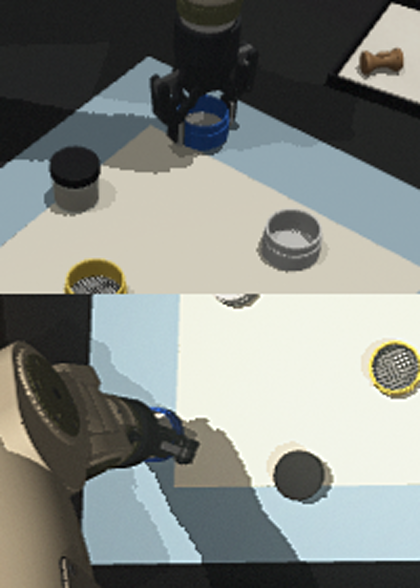

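move_arm(
  commands=[
    [[0, 0, 0.3], [0, 0, 0], -1],
    [[0, 0, 0.7], [0, 0, 0], -1],
    [[0, 0, 0.8], [0, 0, 0], -1],
    [[0, 0, 0.8], [0, 0, 0], -1],
    [[0, 0, 0.2], [0, 0, 0], -1],
  ],
)

```text
clock: 2.85
tcp_pos: [0.4248, 0.3111, 0.1373]
orientation: [0.003, 0.175, 0.984, 0.002]
wrist_force: [0.5, -0.5, -0.8]
finger_gap: 0.0644
```

```bash
python3 - <<'E'
from h import *
from workcell import env,eyes
d=eyes.read_camera("scene");f=d["frame"][40:180,200:400,::-1]
cv2.imwrite("pics/s3.png",cv2.resize(f,None,fx=4,fy=4,interpolation=cv2.INTER_CUBIC))
print(env.get_state())
E
```

```text
{'clock': 2.9, 'joint_pos': array([ 4.79452997e-01,  2.77390215e-01, -2.90645164e-01,  9.95295826e-01,
        5.64747386e-05,  8.32206521e-01]), 'qvel': array([-0.00144309,  0.03731656, -0.05350769, -0.06018214,  0.00018475,
       -0.00029601]), 'tau': array([-4.00598743e-02, -4.17093730e+01,  2.60813820e+01,  2.45733401e-01,
        1.44840446e-04,  4.50407583e-05]), 'tcp_pos': array([0.42467088, 0.3109775 , 0.13675822]), 'orientation': array([0.00294099, 0.17546238, 0.98447906, 0.00229855]), 'wrist_force': array([ 0.52154963, -0.00374778, -0.00613307]), 'ft_torque': array([ 0.00784713, -0.05264611, -0.01338477]), 'finger_gap': 0.06458436785947572}
```

View pics/s3.png

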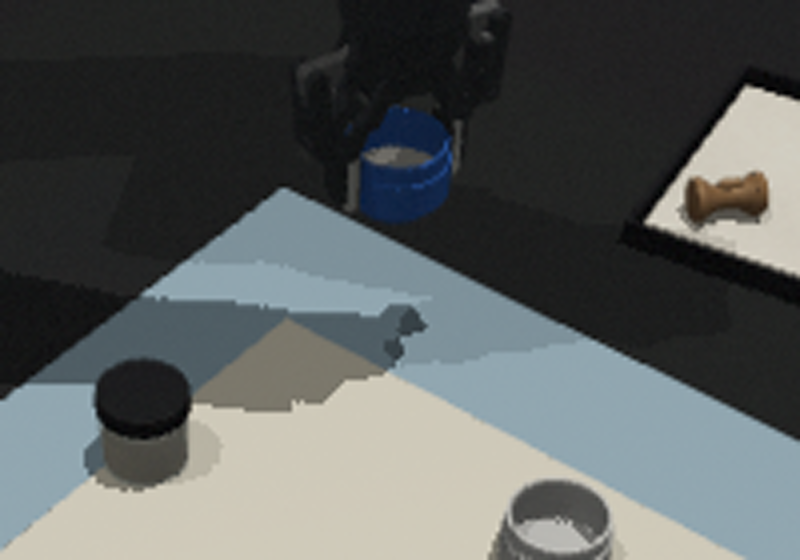

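move_arm(
  commands=[
    [[0.8, -0.38, 0], [0, 0, 0], -1],
    [[0.8, -0.38, 0], [0, 0, 0], -1],
    [[0.8, -0.38, 0], [0, 0, 0], -1],
    [[0.8, -0.38, 0], [0, 0, 0], -1],
    [[0.8, -0.38, -0.2], [0, 0, 0], -1],
  ],
)

```text
clock: 3.4
tcp_pos: [0.5838, 0.2331, 0.1243]
orientation: [0.0, 0.175, 0.984, 0.0]
wrist_force: [0.8, 0.1, 0.3]
finger_gap: 0.0643
```

move_arm(
  commands=[
    [[0.8, -0.38, -0.2], [0, 0, 0], -1],
    [[0, 0, -0.5], [0, 0, 0], -1],
    [[0, 0, 0], [0, 0, 0], -1],
    [[0, 0, 0], [0, 0, 0], -1],
  ],
)

```text
clock: 3.8
tcp_pos: [0.613, 0.2184, 0.095]
orientation: [-0.002, 0.175, 0.984, -0.001]
wrist_force: [0.0, 1.2, -0.2]
finger_gap: 0.0645
```

```bash
cat > look.py <<'E'
from h import *
from workcell import env,eyes
import sys
def look(name,sb,tb):
    d=eyes.read_camera("scene");e=eyes.read_camera("top")
    np.savez(name+"_s.npz",**d);np.savez(name+"_t.npz",**e)
    def c(f,b): x,y=b; return cv2.resize(f[max(y-50,0):y+50,max(x-65,0):x+65,::-1],(520,400),interpolation=cv2.INTER_CUBIC)
    im=np.hstack([c(d["frame"],sb),c(e["frame"],tb)]);cv2.imwrite(f"pics/{name}.png",cv2.resize(im,None,fx=.76,fy=.76))
    s=env.get_state();print({k:np.round(s[k],4).tolist() for k in("clock","tcp_pos","orientation","wrist_force","ft_torque","finger_gap")})
    return d,e
E
python3 - <<'E'
from look import *
look("a1",(340,150),(192,193))
E
```

```text
{'clock': 3.9, 'tcp_pos': [0.6139, 0.2191, 0.0967], 'orientation': [-0.0, 0.1751, 0.9846, 0.0001], 'wrist_force': [0.2115, -0.4783, -1.1472], 'ft_torque': [0.0442, 0.0258, 0.0531], 'finger_gap': 0.0646}
```

View pics/a1.png

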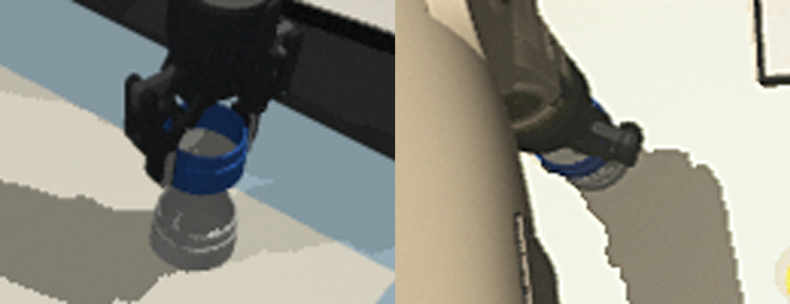

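```bash
python3 - <<'E'
from h import *
s=np.load("a1_s.npz")
print(proj(s,(.6158,.2205,.018)),proj(s,(.6158,.2205,.097)),proj(s,(.6139,.2191,.097)),proj(s,(.6139,.2191,.072)))
m=masks(s["frame"])["blue"];ys,xs=np.nonzero(m[100:180,300:380])
for y in range(100,180):
    r=np.nonzero(m[y,300:380])[0]
    if len(r): print(y,300+r.min(),300+r.max(),end="; ")
p=cv2.cvtColor(s["frame"],cv2.COLOR_RGB2HSV).astype(int)
m=(p[...,1]<20)
print()
for y in range(160,192):
    r=np.nonzero(m[y,310:370])[0]
    if len(r): print(y,310+r.min(),310+r.max(),end="; ")
E
```

```text
[337.5884594  173.79639429] [341.49475065 149.09011177] [340.43595018 149.05515236] [339.17379195 157.14669622]
134 335 346; 135 335 348; 136 342 351; 137 342 353; 138 341 354; 139 330 354; 140 329 355; 141 329 355; 142 329 356; 143 347 356; 144 349 355; 145 351 355; 146 352 355; 147 353 355; 148 353 355; 149 352 355; 150 333 355; 151 333 355; 152 333 354; 153 333 354; 154 333 354; 155 333 354; 156 333 354; 157 332 353; 158 332 353; 159 332 352; 160 332 351; 161 333 350; 162 335 348; 163 338 344; 
160 327 330; 161 328 330; 162 329 353; 163 329 355; 164 328 356; 165 327 358; 166 327 360; 167 327 362; 168 326 364; 169 326 366; 170 325 368; 171 325 353; 172 325 353; 173 325 353; 174 325 352; 175 325 352; 176 325 352; 177 324 352; 178 324 351; 179 325 351; 180 325 351; 181 325 351; 182 326 351; 183 327 350; 184 327 350; 185 329 348; 186 330 347; 187 332 346; 188 334 343;
```

move_arm(
  commands=[
    [[0.06, 0.035, -0.3], [0, 0, 0], -1],
    [[0, 0, -0.3], [0, 0, 0], -1],
    [[0, 0, -0.15], [0, 0, 0], -1],
    [[0, 0, -0.1], [0, 0, 0], -1],
    [[0, 0, -0.1], [0, 0, 0], -1],
  ],
)

```text
clock: 4.4
tcp_pos: [0.6166, 0.22, 0.0576]
orientation: [-0.0, 0.175, 0.984, -0.0]
wrist_force: [0.0, -0.3, -0.9]
finger_gap: 0.0643
```

move_arm(
  commands=[
    [[0, 0, -0.1], [0, 0, 0], -1],
    [[0, 0, -0.05], [0, 0, 0], -1],
    [[0, 0, 0], [0, 0, 0], -1],
  ],
)

```text
clock: 4.7
tcp_pos: [0.6167, 0.2199, 0.0519]
orientation: [-0.0, 0.176, 0.984, -0.0]
wrist_force: [0.9, 0.4, -1.1]
finger_gap: 0.0646
```

move_arm(
  commands=[
    [[0, 0, -0.05], [0, 0, 0], -1],
    [[0, 0, -0.05], [0, 0, 0], -1],
    [[0, 0, 0], [0, 0, 0], -1],
    [[0, 0, 0], [0, 0, 0], -1],
  ],
)

```text
clock: 5.1
tcp_pos: [0.6171, 0.22, 0.0484]
orientation: [0.0, 0.175, 0.984, 0.0]
wrist_force: [1.2, -0.6, -0.9]
finger_gap: 0.0646
```

```bash
python3 - <<'E'
from look import *
look("a2",(340,150),(192,193))
E
```

```text
{'clock': 5.2, 'tcp_pos': [0.6171, 0.22, 0.0484], 'orientation': [0.0003, 0.1755, 0.9845, 0.0001], 'wrist_force': [0.058, 0.5145, -0.1103], 'ft_torque': [-0.0742, -0.0574, -0.0151], 'finger_gap': 0.0645}
```

View pics/a2.png

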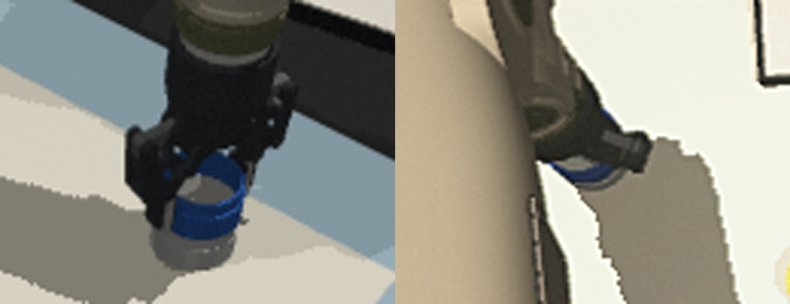

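move_arm(
  commands=[
    [[0, 0, -0.05], [0, 0, 0], -1],
    [[0, 0, 0], [0, 0, 0], -1],
    [[0, 0, 0], [0, 0, 0], -1],
  ],
)

```text
clock: 5.5
tcp_pos: [0.6172, 0.2201, 0.0483]
orientation: [0.001, 0.175, 0.984, 0.0]
wrist_force: [-3.4, -1.1, 11.1]
finger_gap: 0.0646
```

move_arm(
  commands=[
    [[0, 0, 0.04], [0, 0, 0], -1],
    [[0, 0, 0], [0, 0, 0], 1],
    [[0, 0, 0], [0, 0, 0], 1],
    [[0, 0, 0], [0, 0, 0], 1],
    [[0, 0, 0], [0, 0, 0], 1],
  ],
)

```text
clock: 6.0
tcp_pos: [0.6167, 0.22, 0.0474]
orientation: [-0.0, 0.175, 0.984, -0.0]
wrist_force: [-0.3, 0.1, -1.5]
finger_gap: 0.0856
```

move_arm(
  commands=[
    [[0, 0, 0.3], [0, 0, 0], 1],
    [[0, 0, 0.8], [0, 0, 0], 1],
    [[0, 0, 0.8], [0, 0, 0], 1],
    [[-0.3, -0.8, 0.6], [0, 0, 0], 1],
    [[-0.6, -1, 0], [0, 0, 0], 1],
  ],
)

```text
clock: 6.5
tcp_pos: [0.5848, 0.1488, 0.1529]
orientation: [0.005, 0.174, 0.985, 0.002]
wrist_force: [0.6, -1.8, -0.5]
finger_gap: 0.0854
```

move_arm(
  commands=[
    [[-0.6, -1, 0], [0, 0, 0], 1],
    [[-0.6, -1, 0], [0, 0, 0], 1],
    [[-0.6, -1, 0], [0, 0, 0], 1],
    [[0, 0, 0], [0, 0, 0], 1],
    [[0, 0, 0], [0, 0, 0], 1],
  ],
)

```text
clock: 7.0
tcp_pos: [0.509, 0.027, 0.1489]
orientation: [0.001, 0.177, 0.984, 0.0]
wrist_force: [0.1, 0.3, -0.2]
finger_gap: 0.086
```

```bash
python3 - <<'E'
from look import *
d,e=look("a3",(340,150),(192,193))
mt,ms=masks(e["frame"]),masks(d["frame"])
for k,a,b in(("blue",(192,193),(340,160)),("yellow",(267,236),(245,199)),):
    ua,ba=blob(mt[k],a,24);ub,bb=blob(ms[k],b,26);print(k,ua,ba,ub,bb,tri(e,ua,d,ub))
E
```

```text
{'clock': 7.1, 'tcp_pos': [0.5099, 0.0284, 0.1486], 'orientation': [0.0009, 0.1753, 0.9845, 0.0003], 'wrist_force': [0.6252, 0.3153, 0.7582], 'ft_torque': [-0.0047, -0.0092, 0.0063], 'finger_gap': 0.0855}
blue [177.86163522 193.39622642] (175, 186, 9, 16) [340.58678955 163.72145417] (327, 150, 28, 29) (array([0.60795996, 0.2489883 , 0.02548007]), np.float64(0.006095666892886661))Traceback (most recent call last):
  File "<stdin>", line 5, in <module>
  File "h.py", line 26, in blob
    return np.array([M["m10"]/M["m00"],M["m01"]/M["m00"]]),cv2.boundingRect(h)
                     ~~~~~~~~^~~~~~~~~
ZeroDivisionError: float division by zero
```

View pics/a3.png

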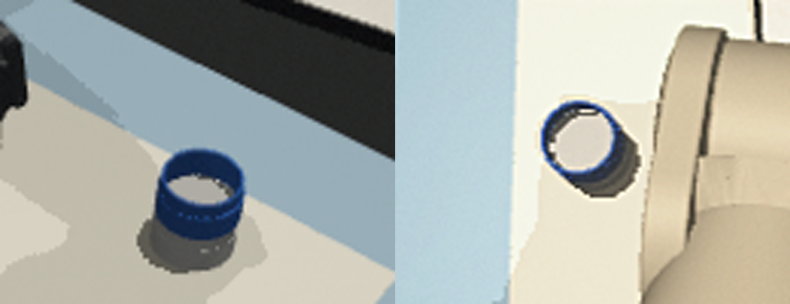

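move_arm(
  commands=[
    [[-0.23, -0.24, -0.9], [0, 0, 0], 1],
    [[0, 0, -0.9], [0, 0, 0], 1],
    [[0, 0, -0.6], [0, 0, 0], 1],
    [[0, 0, 0], [0, 0, 0], 1],
    [[0, 0, 0], [0, 0, 0], 1],
  ],
)

```text
clock: 7.6
tcp_pos: [0.5002, 0.0193, 0.0519]
orientation: [-0.0, 0.175, 0.985, 0.0]
wrist_force: [-0.0, 0.1, 0.2]
finger_gap: 0.0856
```

```bash
python3 - <<'E'
from look import *
d=np.load("a3_s.npz")
ub,bb=blob(masks(d["frame"])["blue"],(340,160),26);print(plane(d,ub,.051))
d,e=look("y1",(245,185),(267,236))
ub,bb=blob(masks(d["frame"])["yellow"],(245,199),26);print(bb,plane(d,ub,.025))
E
```

```text
[0.61822688 0.22271181 0.051     ]
{'clock': 7.7, 'tcp_pos': [0.5014, 0.0188, 0.0532], 'orientation': [0.0013, 0.1749, 0.9846, 0.0001], 'wrist_force': [0.772, -0.7564, 0.6175], 'ft_torque': [-0.0173, 0.0502, -0.0036], 'finger_gap': 0.0854}
(231, 184, 29, 31) [0.50207621 0.01924753 0.025     ]
```

View pics/y1.png

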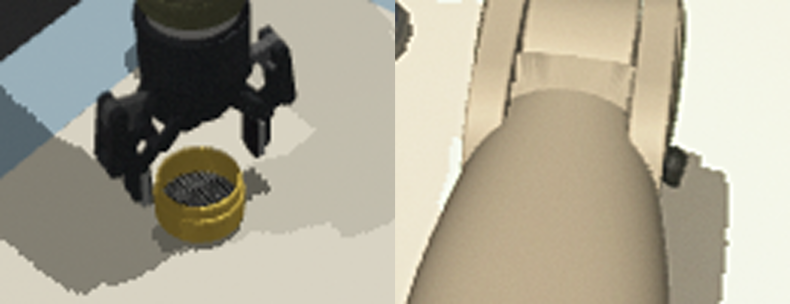

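move_arm(
  commands=[
    [[0, 0, -0.5], [0, 0, 0], 1],
    [[0, 0, -0.29], [0, 0, 0], 1],
    [[0, 0, 0], [0, 0, 0], 1],
    [[0, 0, 0], [0, 0, 0], -1],
    [[0, 0, 0], [0, 0, 0], -1],
  ],
)

```text
clock: 8.2
tcp_pos: [0.5004, 0.0184, 0.0214]
orientation: [0.001, 0.175, 0.984, 0.0]
wrist_force: [-0.5, -0.4, 0.5]
finger_gap: 0.0642
```

move_arm(
  commands=[
    [[0, 0, 0], [0, 0, 0], -1],
    [[0, 0, 0], [0, 0, 0], -1],
    [[0, 0, 0], [0, 0, 0], -1],
    [[0, 0, 0], [0, 0, 0], -1],
  ],
)

```text
clock: 8.6
tcp_pos: [0.5004, 0.0184, 0.0213]
orientation: [0.001, 0.175, 0.984, 0.0]
wrist_force: [-1.4, -0.3, 5.5]
finger_gap: 0.0645
```

move_arm(
  commands=[
    [[0, 0, 0.4], [0, 0, 0], -1],
    [[0, 0, 0.9], [0, 0, 0], -1],
    [[0, 0, 0.9], [0, 0, 0], -1],
    [[0, 0, 0.8], [0, 0, 0], -1],
    [[0.2, 0.4, 0.2], [0, 0, 0], -1],
  ],
)

```text
clock: 9.1
tcp_pos: [0.5095, 0.0333, 0.1525]
orientation: [0.003, 0.177, 0.984, 0.0]
wrist_force: [0.5, 0.1, -0.3]
finger_gap: 0.0645
```

move_arm(
  commands=[
    [[0.5, 0.9, 0], [0, 0, 0], -1],
    [[0.5, 0.9, 0], [0, 0, 0], -1],
    [[0.5, 0.9, 0], [0, 0, 0], -1],
    [[0.5, 0.9, 0], [0, 0, 0], -1],
    [[0.5, 0.9, 0], [0, 0, 0], -1],
  ],
)

```text
clock: 9.6
tcp_pos: [0.6084, 0.2159, 0.1485]
orientation: [0.0, 0.176, 0.984, 0.0]
wrist_force: [1.1, 0.2, 0.2]
finger_gap: 0.0643
```

move_arm(
  commands=[
    [[0.2, 0.15, 0], [0, 0, 0], -1],
    [[0, 0, 0], [0, 0, 0], -1],
    [[0, 0, 0], [0, 0, 0], -1],
  ],
)

```text
clock: 9.9
tcp_pos: [0.615, 0.2196, 0.1478]
orientation: [-0.001, 0.176, 0.984, -0.0]
wrist_force: [-1.3, -0.5, -1.3]
finger_gap: 0.0646
```

```bash
python3 - <<'E'
from look import *
d,e=look("y2",(340,150),(192,193))
m=masks(d["frame"])
for k in("yellow","blue"):
  print(k)
  for y in range(100,185):
    r=np.nonzero(m[k][y,300:380])[0]
    if len(r): print(y,300+r.min(),300+r.max(),end="; ")
E
```

```text
{'clock': 10.0, 'tcp_pos': [0.615, 0.219, 0.1482], 'orientation': [-0.0004, 0.1762, 0.9844, -0.0003], 'wrist_force': [1.4517, -0.1472, -0.9036], 'ft_torque': [0.0114, -0.0212, -0.0116], 'finger_gap': 0.0646}
yellow
115 339 351; 116 339 353; 117 346 355; 118 346 356; 119 345 357; 120 334 358; 121 333 359; 122 332 359; 123 332 360; 124 347 360; 125 351 360; 126 353 360; 127 355 360; 128 356 360; 129 357 360; 130 337 360; 131 337 360; 132 337 360; 133 337 359; 134 337 359; 135 337 359; 136 336 359; 137 336 359; 138 336 358; 139 336 358; 140 336 358; 141 336 357; 142 336 356; 143 336 355; 144 338 353; 145 340 350; blue
150 336 345; 151 333 347; 152 332 349; 153 331 351; 154 330 352; 155 329 353; 156 329 354; 157 329 354; 158 328 354; 159 328 354; 160 328 354; 161 328 354; 162 327 354; 163 327 354; 164 327 354; 165 327 354; 166 327 354; 167 327 354; 168 327 353; 169 327 353; 170 327 353; 171 327 353; 172 328 352; 173 329 352; 174 330 351; 175 331 350; 176 333 349; 177 335 347; 178 339 343;
```

View pics/y2.png

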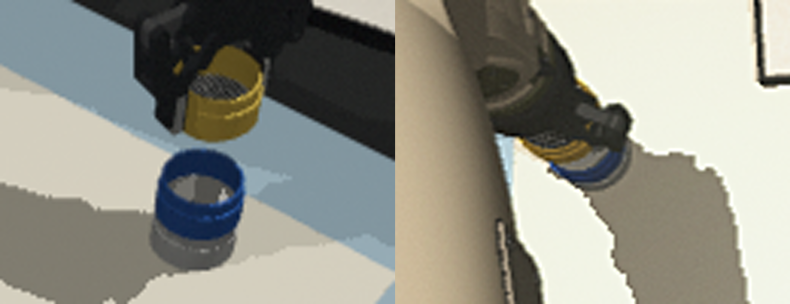

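move_arm(
  commands=[
    [[0.05, 0.04, -0.6], [0, 0, 0], -1],
    [[0, 0, -0.4], [0, 0, 0], -1],
    [[0, 0, -0.2], [0, 0, 0], -1],
    [[0, 0, -0.15], [0, 0, 0], -1],
    [[0, 0, -0.1], [0, 0, 0], -1],
  ],
)

```text
clock: 10.5
tcp_pos: [0.6177, 0.2214, 0.0904]
orientation: [0.0, 0.176, 0.984, 0.0]
wrist_force: [-0.3, -0.6, -0.8]
finger_gap: 0.0645
```

move_arm(
  commands=[
    [[0, 0, -0.07], [0, 0, 0], -1],
    [[0, 0, -0.07], [0, 0, 0], -1],
    [[0, 0, 0], [0, 0, 0], -1],
    [[0, 0, 0], [0, 0, 0], -1],
  ],
)

```text
clock: 10.9
tcp_pos: [0.6178, 0.2221, 0.0848]
orientation: [0.0, 0.175, 0.984, 0.0]
wrist_force: [0.0, 0.4, -1.3]
finger_gap: 0.0644
```

move_arm(
  commands=[
    [[-0.02, -0.04, -0.04], [0, 0, 0], -1],
    [[0, 0, -0.05], [0, 0, 0], -1],
    [[0, 0, 0], [0, 0, 0], -1],
    [[0, 0, 0], [0, 0, 0], -1],
  ],
)

```text
clock: 11.3
tcp_pos: [0.617, 0.2203, 0.0813]
orientation: [0.0, 0.176, 0.984, 0.0]
wrist_force: [-0.7, -0.9, 2.2]
finger_gap: 0.0642
```

move_arm(
  commands=[
    [[0, 0, -0.04], [0, 0, 0], -1],
    [[0, 0, 0], [0, 0, 0], -1],
    [[0, 0, 0], [0, 0, 0], -1],
  ],
)

```text
clock: 11.6
tcp_pos: [0.6172, 0.2203, 0.0813]
orientation: [0.001, 0.175, 0.984, 0.0]
wrist_force: [-2.9, -1.5, 10.4]
finger_gap: 0.0645
```

```bash
python3 - <<'E'
from look import *
d,e=look("y3",(340,150),(192,193))
E
```

```text
{'clock': 11.7, 'tcp_pos': [0.6171, 0.2203, 0.0813], 'orientation': [0.0008, 0.1755, 0.9845, 0.0001], 'wrist_force': [-2.9342, -1.643, 11.4855], 'ft_torque': [-0.3343, 0.7556, -0.0047], 'finger_gap': 0.064}
```

View pics/y3.png

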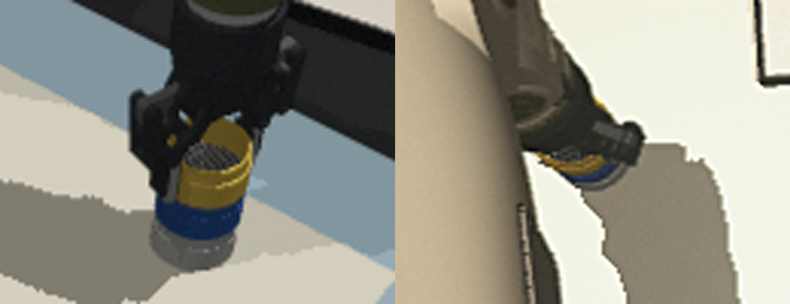

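move_arm(
  commands=[
    [[0, 0, 0.04], [0, 0, 0], -1],
    [[0, 0, 0], [0, 0, 0], 1],
    [[0, 0, 0], [0, 0, 0], 1],
    [[0, 0, 0], [0, 0, 0], 1],
    [[0, 0, 0.2], [0, 0, 0], 1],
  ],
)

```text
clock: 12.2
tcp_pos: [0.6158, 0.2201, 0.0876]
orientation: [-0.001, 0.175, 0.984, -0.001]
wrist_force: [-0.3, 0.2, -0.5]
finger_gap: 0.0854
```

move_arm(
  commands=[
    [[0, 0, 0.6], [0, 0, 0], 1],
    [[0, 0, 0.8], [0, 0, 0], 1],
    [[-0.2, -0.5, 0.6], [0, 0, 0], 1],
    [[-0.43, -0.94, 0], [0, 0, 0], 1],
    [[-0.43, -0.94, 0], [0, 0, 0], 1],
  ],
)

```text
clock: 12.7
tcp_pos: [0.575, 0.1248, 0.1706]
orientation: [0.002, 0.175, 0.985, 0.0]
wrist_force: [1.0, -0.9, -0.5]
finger_gap: 0.0858
```

move_arm(
  commands=[
    [[-0.43, -0.94, 0], [0, 0, 0], 1],
    [[-0.43, -0.94, 0], [0, 0, 0], 1],
    [[-0.43, -0.94, 0], [0, 0, 0], 1],
    [[-0.43, -0.94, 0], [0, 0, 0], 1],
    [[-0.43, -0.94, 0], [0, 0, 0], 1],
  ],
)

```text
clock: 13.2
tcp_pos: [0.4878, -0.0642, 0.1697]
orientation: [0.001, 0.175, 0.985, -0.0]
wrist_force: [0.7, -0.8, 0.1]
finger_gap: 0.0853
```

move_arm(
  commands=[
    [[-0.43, -0.94, 0], [0, 0, 0], 1],
    [[-0.43, -0.94, 0], [0, 0, 0], 1],
    [[-0.43, -0.94, 0], [0, 0, 0], 1],
    [[-0.43, -0.94, -0.3], [0, 0, 0], 1],
    [[0, 0, 0], [0, 0, 0], 1],
  ],
)

```text
clock: 13.7
tcp_pos: [0.4179, -0.2168, 0.1566]
orientation: [-0.0, 0.179, 0.984, -0.001]
wrist_force: [-0.1, 0.9, -0.1]
finger_gap: 0.0856
```

```bash
python3 - <<'E'
from look import *
d,e=look("r1",(340,150),(192,193))
m=masks(d["frame"])
for k in("yellow","blue"):
  print(k)
  for y in range(120,185):
    r=np.nonzero(m[k][y,300:380])[0]
    if len(r): print(y,300+r.min(),300+r.max(),end="; ")
ub,bb=blob(m["red"],(114,256),28);print(bb,plane(d,ub,.025))
E
```

```text
{'clock': 13.8, 'tcp_pos': [0.4193, -0.2138, 0.1572], 'orientation': [0.0, 0.1768, 0.9842, 0.0003], 'wrist_force': [-0.0096, -0.3329, 0.4084], 'ft_torque': [0.0209, 0.0326, -0.042], 'finger_gap': 0.0851}
yellow
139 338 347; 140 335 350; 141 334 351; 142 332 353; 143 331 354; 144 331 355; 145 331 356; 146 330 356; 147 330 356; 148 330 357; 149 329 356; 150 329 356; 151 329 357; 152 329 357; 153 329 357; 154 329 356; 155 328 356; 156 328 356; 157 328 356; 158 328 356; 159 328 355; 160 329 355; 161 329 355; 162 330 355; 163 331 354; 164 332 353; 165 333 352; 166 335 351; 167 338 348; blue
162 327 327; 163 327 329; 164 327 329; 165 327 331; 166 327 354; 167 327 354; 168 327 353; 169 327 353; 170 327 353; 171 327 353; 172 328 352; 173 329 352; 174 330 351; 175 331 350; 176 333 349; 177 335 347; 178 339 343; (96, 239, 36, 35) [ 0.39448659 -0.26671511  0.025     ]
```

View pics/r1.png

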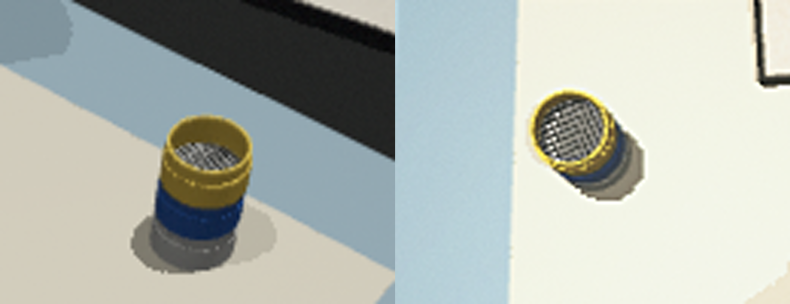

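move_arm(
  commands=[
    [[-0.32, -0.68, -0.5], [0, 0, 0], 1],
    [[-0.32, -0.68, -0.5], [0, 0, 0], 1],
    [[0, 0, -0.8], [0, 0, 0], 1],
    [[0, 0, 0], [0, 0, 0], 1],
    [[0, 0, 0], [0, 0, 0], 1],
  ],
)

```text
clock: 14.3
tcp_pos: [0.3944, -0.2661, 0.0852]
orientation: [-0.001, 0.175, 0.985, 0.001]
wrist_force: [0.1, -0.2, 0.0]
finger_gap: 0.0852
```

move_arm(
  commands=[
    [[-0.01, -0.05, -0.7], [0, 0, 0], 1],
    [[0, 0, -0.6], [0, 0, 0], 1],
    [[0, 0, -0.3], [0, 0, 0], 1],
    [[0, 0, 0], [0, 0, 0], 1],
  ],
)

```text
clock: 14.7
tcp_pos: [0.3942, -0.2685, 0.0212]
orientation: [-0.0, 0.174, 0.985, 0.0]
wrist_force: [-0.2, -0.5, 0.1]
finger_gap: 0.0856
```

```bash
python3 - <<'E'
from look import *
d,e=look("r2",(114,246),(381,276))
E
```

```text
{'clock': 14.8, 'tcp_pos': [0.395, -0.2697, 0.0225], 'orientation': [0.0008, 0.1747, 0.9846, -0.0005], 'wrist_force': [0.1352, -0.3856, 0.1604], 'ft_torque': [0.0296, -0.0058, -0.0766], 'finger_gap': 0.0853}
```

View pics/r2.png

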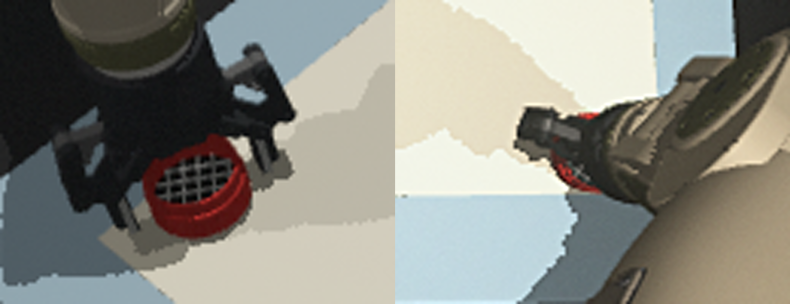

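move_arm(
  commands=[
    [[0, 0, 0], [0, 0, 0], -1],
    [[0, 0, 0], [0, 0, 0], -1],
    [[0, 0, 0], [0, 0, 0], -1],
    [[0, 0, 0], [0, 0, 0], -1],
    [[0, 0, 0], [0, 0, 0], -1],
  ],
)

```text
clock: 15.3
tcp_pos: [0.3948, -0.2701, 0.0228]
orientation: [0.001, 0.175, 0.985, -0.0]
wrist_force: [-0.2, 2.2, 8.0]
finger_gap: 0.0643
```

move_arm(
  commands=[
    [[0, 0, 0.4], [0, 0, 0], -1],
    [[0, 0, 0.9], [0, 0, 0], -1],
    [[0, 0, 0.9], [0, 0, 0], -1],
    [[0, 0, 0.9], [0, 0, 0], -1],
    [[0, 0, 0.9], [0, 0, 0], -1],
  ],
)

```text
clock: 15.8
tcp_pos: [0.3936, -0.2695, 0.1833]
orientation: [0.0, 0.176, 0.984, -0.0]
wrist_force: [0.7, -0.1, -0.8]
finger_gap: 0.0642
```

move_arm(
  commands=[
    [[0.43, 0.94, 0], [0, 0, 0], -1],
    [[0.43, 0.94, 0], [0, 0, 0], -1],
    [[0.43, 0.94, 0], [0, 0, 0], -1],
    [[0.43, 0.94, 0], [0, 0, 0], -1],
    [[0.43, 0.94, 0], [0, 0, 0], -1],
  ],
)

```text
clock: 16.3
tcp_pos: [0.4803, -0.0801, 0.182]
orientation: [0.001, 0.176, 0.984, -0.0]
wrist_force: [0.6, -0.1, -1.6]
finger_gap: 0.0642
```

move_arm(
  commands=[
    [[0.43, 0.94, 0], [0, 0, 0], -1],
    [[0.43, 0.94, 0], [0, 0, 0], -1],
    [[0.43, 0.94, 0], [0, 0, 0], -1],
    [[0.43, 0.94, 0], [0, 0, 0], -1],
    [[0.43, 0.94, 0], [0, 0, 0], -1],
  ],
)

```text
clock: 16.8
tcp_pos: [0.5662, 0.1082, 0.1819]
orientation: [0.001, 0.175, 0.984, 0.0]
wrist_force: [0.4, -0.5, -0.5]
finger_gap: 0.0644
```

move_arm(
  commands=[
    [[0.43, 0.94, 0], [0, 0, 0], -1],
    [[0.43, 0.94, 0], [0, 0, 0], -1],
    [[0.2, 0.5, 0], [0, 0, 0], -1],
    [[0, 0, 0], [0, 0, 0], -1],
    [[0, 0, 0], [0, 0, 0], -1],
  ],
)

```text
clock: 17.3
tcp_pos: [0.6078, 0.2019, 0.1811]
orientation: [-0.0, 0.175, 0.985, -0.0]
wrist_force: [0.0, -0.1, -0.8]
finger_gap: 0.0643
```

move_arm(
  commands=[
    [[0.23, 0.45, 0], [0, 0, 0], -1],
    [[0, 0, 0], [0, 0, 0], -1],
    [[0, 0, 0], [0, 0, 0], -1],
  ],
)

```text
clock: 17.6
tcp_pos: [0.617, 0.2185, 0.1812]
orientation: [-0.0, 0.176, 0.984, -0.0]
wrist_force: [-0.2, 0.5, -1.0]
finger_gap: 0.0641
```

```bash
python3 - <<'E'
from look import *
d,e=look("r3",(340,130),(192,193))
m=masks(d["frame"])
for k in("yellow","red"):
  print(k)
  for y in range(80,170):
    r=np.nonzero(m[k][y,300:380])[0]
    if len(r): print(y,300+r.min(),300+r.max(),end="; ")
print([proj(d,(.617,.2203,z)) for z in(.018,.036,.07,.158,.168)])
E
```

```text
{'clock': 17.7, 'tcp_pos': [0.6168, 0.2184, 0.1812], 'orientation': [-0.0001, 0.1761, 0.9844, -0.0002], 'wrist_force': [1.556, -0.2419, -0.4048], 'ft_torque': [0.051, -0.0289, -0.0292], 'finger_gap': 0.0645}
yellow
139 338 347; 140 335 350; 141 334 351; 142 332 353; 143 331 354; 144 331 355; 145 331 356; 146 330 356; 147 330 357; 148 330 357; 149 329 356; 150 329 356; 151 329 357; 152 329 357; 153 329 357; 154 329 356; 155 328 356; 156 328 356; 157 328 356; 158 328 356; 159 328 355; 160 329 355; 161 329 355; 162 330 355; 163 331 354; 164 332 353; 165 334 352; 166 335 351; 167 338 348; red
103 342 352; 104 349 355; 105 349 357; 106 348 358; 107 348 359; 108 336 360; 109 336 361; 110 335 361; 111 335 362; 112 343 362; 113 350 363; 114 354 363; 115 356 362; 116 358 363; 117 358 363; 118 359 362; 119 339 362; 120 340 362; 121 340 362; 122 339 362; 123 339 362; 124 339 361; 125 339 361; 126 339 361; 127 339 361; 128 338 360; 129 338 360; 130 338 359; 131 338 358; 132 338 356; 133 339 355; 134 342 351; [array([337.96808817, 174.07581872]), array([338.82857755, 168.66392245]), array([340.50850549, 158.09831192]), array([345.21960314, 128.46869402]), array([345.79110936, 124.87430645])]
```

View pics/r3.png

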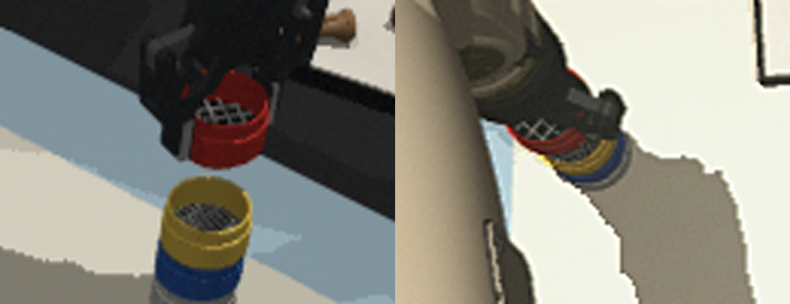

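move_arm(
  commands=[
    [[0.01, 0.05, -0.6], [0, 0, 0], -1],
    [[0, 0, -0.4], [0, 0, 0], -1],
    [[0, 0, -0.15], [0, 0, 0], -1],
    [[0, 0, -0.1], [0, 0, 0], -1],
    [[0, 0, -0.1], [0, 0, 0], -1],
  ],
)

```text
clock: 18.2
tcp_pos: [0.618, 0.2213, 0.1276]
orientation: [0.001, 0.176, 0.984, 0.0]
wrist_force: [0.3, -0.1, -1.6]
finger_gap: 0.064
```

move_arm(
  commands=[
    [[0, 0, -0.05], [0, 0, 0], -1],
    [[0, 0, -0.05], [0, 0, 0], -1],
    [[0, 0, 0], [0, 0, 0], -1],
    [[0, 0, 0], [0, 0, 0], -1],
  ],
)

```text
clock: 18.6
tcp_pos: [0.6178, 0.2217, 0.1233]
orientation: [0.0, 0.175, 0.984, 0.0]
wrist_force: [-1.2, 1.2, -0.9]
finger_gap: 0.0645
```

move_arm(
  commands=[
    [[-0.02, -0.03, -0.05], [0, 0, 0], -1],
    [[0, 0, -0.05], [0, 0, 0], -1],
    [[0, 0, -0.05], [0, 0, 0], -1],
    [[0, 0, 0], [0, 0, 0], -1],
    [[0, 0, 0], [0, 0, 0], -1],
  ],
)

```text
clock: 19.1
tcp_pos: [0.6173, 0.2203, 0.1172]
orientation: [0.0, 0.176, 0.984, 0.0]
wrist_force: [0.2, -0.8, 0.2]
finger_gap: 0.0642
```

move_arm(
  commands=[
    [[0, 0, -0.05], [0, 0, 0], -1],
    [[0, 0, 0], [0, 0, 0], -1],
    [[0, 0, 0], [0, 0, 0], -1],
  ],
)

```text
clock: 19.4
tcp_pos: [0.6177, 0.2202, 0.1168]
orientation: [0.001, 0.176, 0.984, 0.0]
wrist_force: [-1.1, -1.7, 8.0]
finger_gap: 0.0639
```

```bash
python3 - <<'E'
from look import *
d,e=look("r4",(340,130),(192,193))
E
```

```text
{'clock': 19.5, 'tcp_pos': [0.6177, 0.2202, 0.1169], 'orientation': [0.0014, 0.1756, 0.9845, 0.0002], 'wrist_force': [-0.9583, -1.3902, 8.0807], 'ft_torque': [-0.4533, 0.1558, -0.0014], 'finger_gap': 0.0642}
```

View pics/r4.png

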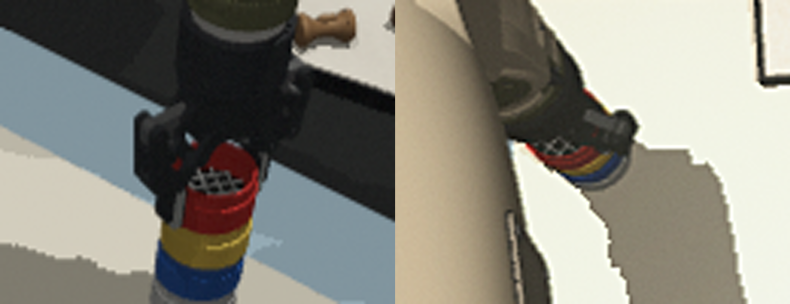

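move_arm(
  commands=[
    [[0, 0, 0.04], [0, 0, 0], -1],
    [[0, 0, 0], [0, 0, 0], 1],
    [[0, 0, 0], [0, 0, 0], 1],
    [[0, 0, 0], [0, 0, 0], 1],
    [[0, 0, 0.2], [0, 0, 0], 1],
  ],
)

```text
clock: 20.0
tcp_pos: [0.6157, 0.2202, 0.1232]
orientation: [-0.001, 0.175, 0.984, -0.001]
wrist_force: [-0.4, -0.2, -0.2]
finger_gap: 0.0852
```

move_arm(
  commands=[
    [[0, 0, 0.6], [0, 0, 0], 1],
    [[0, 0, 0.8], [0, 0, 0], 1],
    [[0, -0.5, 0.6], [0, 0, 0], 1],
    [[0, -0.95, 0], [0, 0, 0], 1],
    [[0, -0.95, 0], [0, 0, 0], 1],
  ],
)

```text
clock: 20.5
tcp_pos: [0.6175, 0.1242, 0.2065]
orientation: [0.002, 0.174, 0.985, 0.0]
wrist_force: [-0.8, -0.0, -1.1]
finger_gap: 0.0855
```

move_arm(
  commands=[
    [[0, -0.95, 0], [0, 0, 0], 1],
    [[0, -0.95, 0], [0, 0, 0], 1],
    [[0, -0.95, 0], [0, 0, 0], 1],
    [[0, -0.95, 0], [0, 0, 0], 1],
    [[0, -0.95, 0], [0, 0, 0], 1],
  ],
)

```text
clock: 21.0
tcp_pos: [0.6168, -0.0671, 0.2052]
orientation: [0.0, 0.175, 0.984, 0.0]
wrist_force: [-0.2, -0.8, -0.3]
finger_gap: 0.0854
```

move_arm(
  commands=[
    [[0, -0.95, -0.2], [0, 0, 0], 1],
    [[0, -0.95, -0.2], [0, 0, 0], 1],
    [[0, -0.5, -0.5], [0, 0, 0], 1],
    [[0, 0, 0], [0, 0, 0], 1],
    [[0, 0, 0], [0, 0, 0], 1],
  ],
)

```text
clock: 21.5
tcp_pos: [0.6164, -0.1616, 0.1684]
orientation: [-0.001, 0.176, 0.984, 0.0]
wrist_force: [-0.1, 0.2, 0.3]
finger_gap: 0.0855
```

```bash
python3 - <<'E'
from look import *
d,e=look("g1",(340,140),(192,193))
m=masks(d["frame"])
ub,bb=blob(m["green"],(219,294),28);print(bb,plane(d,ub,.019))
E
```

```text
{'clock': 21.6, 'tcp_pos': [0.6173, -0.1607, 0.1696], 'orientation': [0.0005, 0.175, 0.9846, 0.0001], 'wrist_force': [-0.8288, -0.3579, 0.7251], 'ft_torque': [0.0188, 0.0245, 0.0532], 'finger_gap': 0.0851}
(202, 277, 34, 34) [ 0.61613636 -0.19518567  0.019     ]
```

View pics/g1.png

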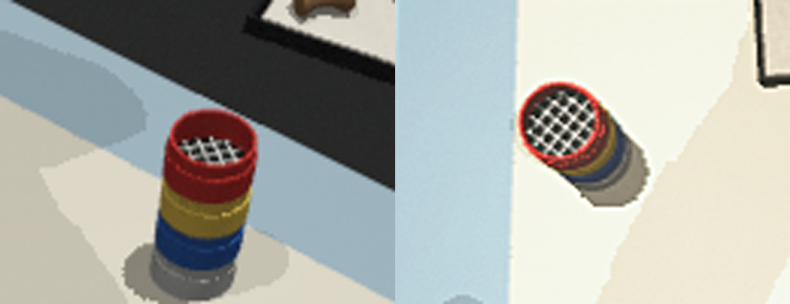

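move_arm(
  commands=[
    [[-0.04, -0.45, -0.8], [0, 0, 0], 1],
    [[0, -0.45, -0.8], [0, 0, 0], 1],
    [[0, 0, -0.6], [0, 0, 0], 1],
    [[0, 0, 0], [0, 0, 0], 1],
    [[0, 0, 0], [0, 0, 0], 1],
  ],
)

```text
clock: 22.1
tcp_pos: [0.6157, -0.1965, 0.0815]
orientation: [0.0, 0.175, 0.985, 0.0]
wrist_force: [0.2, -0.3, 0.5]
finger_gap: 0.085
```

move_arm(
  commands=[
    [[0, 0, -0.7], [0, 0, 0], 1],
    [[0, 0, -0.5], [0, 0, 0], 1],
    [[0, 0, -0.33], [0, 0, 0], 1],
    [[0, 0, 0], [0, 0, 0], 1],
    [[0, 0, 0], [0, 0, 0], 1],
  ],
)

```text
clock: 22.6
tcp_pos: [0.6162, -0.1976, 0.0208]
orientation: [0.001, 0.175, 0.985, -0.0]
wrist_force: [0.5, -0.1, 0.5]
finger_gap: 0.0856
```

move_arm(
  commands=[
    [[0, 0, 0], [0, 0, 0], -1],
    [[0, 0, 0], [0, 0, 0], -1],
    [[0, 0, 0], [0, 0, 0], -1],
    [[0, 0, 0], [0, 0, 0], -1],
    [[0, 0, 0], [0, 0, 0], -1],
  ],
)

```text
clock: 23.1
tcp_pos: [0.6165, -0.198, 0.0214]
orientation: [0.002, 0.175, 0.984, -0.0]
wrist_force: [-0.1, 0.6, 4.8]
finger_gap: 0.0643
```

```bash
python3 - <<'E'
from look import *
d,e=look("g2",(219,280),(350,191))
E
```

```text
{'clock': 23.2, 'tcp_pos': [0.6166, -0.198, 0.0214], 'orientation': [0.0016, 0.1754, 0.9845, -0.0002], 'wrist_force': [0.3064, 0.3285, 4.9392], 'ft_torque': [0.2551, 0.0897, 0.0528], 'finger_gap': 0.065}
```

View pics/g2.png

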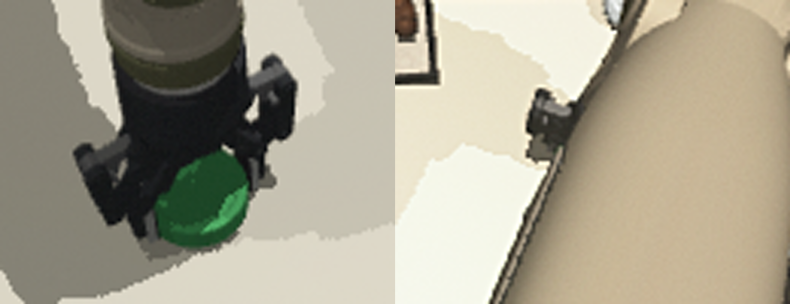

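move_arm(
  commands=[
    [[0, 0, 0.4], [0, 0, 0], -1],
    [[0, 0, 0.9], [0, 0, 0], -1],
    [[0, 0, 0.9], [0, 0, 0], -1],
    [[0, 0, 0.9], [0, 0, 0], -1],
    [[0, 0, 0.9], [0, 0, 0], -1],
  ],
)

```text
clock: 23.7
tcp_pos: [0.6152, -0.1977, 0.1814]
orientation: [0.0, 0.176, 0.984, -0.0]
wrist_force: [0.7, 0.2, -0.8]
finger_gap: 0.0648
```

move_arm(
  commands=[
    [[0, 0.4, 0.7], [0, 0, 0], -1],
    [[0, 0.9, 0.2], [0, 0, 0], -1],
    [[0, 0.9, 0], [0, 0, 0], -1],
    [[0, 0.9, 0], [0, 0, 0], -1],
    [[0, 0.9, 0], [0, 0, 0], -1],
  ],
)

```text
clock: 24.2
tcp_pos: [0.6152, -0.0365, 0.2161]
orientation: [0.001, 0.176, 0.984, 0.0]
wrist_force: [0.8, -0.2, -1.3]
finger_gap: 0.0643
```

move_arm(
  commands=[
    [[0, 0.9, 0], [0, 0, 0], -1],
    [[0, 0.9, 0], [0, 0, 0], -1],
    [[0, 0.9, 0], [0, 0, 0], -1],
    [[0, 0.9, 0], [0, 0, 0], -1],
    [[0, 0.9, 0], [0, 0, 0], -1],
  ],
)

```text
clock: 24.7
tcp_pos: [0.6152, 0.1438, 0.216]
orientation: [0.0, 0.176, 0.984, 0.0]
wrist_force: [0.7, 1.0, -0.6]
finger_gap: 0.0651
```

move_arm(
  commands=[
    [[0, 0.9, 0], [0, 0, 0], -1],
    [[0, 0.6, 0], [0, 0, 0], -1],
    [[0, 0.1, 0], [0, 0, 0], -1],
    [[0, 0, 0], [0, 0, 0], -1],
    [[0, 0, 0], [0, 0, 0], -1],
  ],
)

```text
clock: 25.2
tcp_pos: [0.6153, 0.2055, 0.2155]
orientation: [0.0, 0.176, 0.984, -0.0]
wrist_force: [-0.3, 0.2, -0.9]
finger_gap: 0.0648
```

move_arm(
  commands=[
    [[0.05, 0.37, 0], [0, 0, 0], -1],
    [[0, 0, 0], [0, 0, 0], -1],
    [[0, 0, 0], [0, 0, 0], -1],
  ],
)

```text
clock: 25.5
tcp_pos: [0.6174, 0.2209, 0.2153]
orientation: [0.0, 0.176, 0.984, -0.0]
wrist_force: [0.0, -0.6, -1.3]
finger_gap: 0.0648
```

```bash
python3 - <<'E'
from look import *
d,e=look("g3",(340,120),(192,193))
m=masks(d["frame"])
for k in("green","red"):
  print(k)
  for y in range(70,158):
    r=np.nonzero(m[k][y,300:380])[0]
    if len(r): print(y,300+r.min(),300+r.max(),end="; ")
print([proj(d,(.617,.2203,z)) for z in(.104,.126,.205,.215)])
E
```

```text
{'clock': 25.6, 'tcp_pos': [0.6173, 0.2208, 0.2153], 'orientation': [-0.0, 0.1757, 0.9844, -0.0001], 'wrist_force': [-0.5053, -0.0189, -0.5436], 'ft_torque': [-0.0185, -0.0031, -0.0495], 'finger_gap': 0.0645}
green
94 349 353; 95 339 356; 96 338 359; 97 337 360; 98 338 361; 99 344 362; 100 344 363; 101 343 364; 102 343 365; 103 342 366; 104 342 366; 105 342 366; 106 342 365; 107 342 365; 108 342 365; 109 342 365; 110 341 365; 111 341 364; 112 341 364; 113 341 364; 114 341 364; 115 341 363; 116 341 363; 117 341 362; 118 340 361; 119 341 359; 120 343 357; 121 346 353; red
127 338 348; 128 336 351; 129 335 353; 130 333 354; 131 332 356; 132 332 356; 133 331 358; 134 331 358; 135 331 358; 136 330 358; 137 330 358; 138 330 358; 139 330 358; 140 330 358; 141 330 358; 142 329 358; 143 329 358; 144 329 358; 145 329 358; 146 329 357; 147 329 357; 148 329 357; 149 330 357; 150 330 356; 151 331 356; 152 332 355; 153 333 354; 154 335 353; 155 337 351; 156 340 348; [array([342.26382962, 147.05851037]), array([343.44222578, 139.64719553]), array([347.97596222, 111.13305964]), array([348.58622863, 107.29489669])]
```

View pics/g3.png

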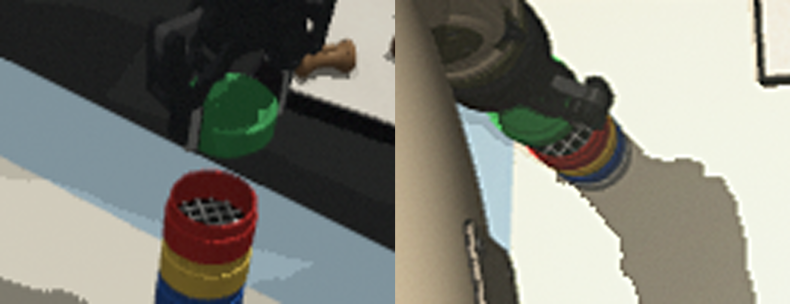

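move_arm(
  commands=[
    [[0, 0, -0.6], [0, 0, 0], -1],
    [[0, 0, -0.4], [0, 0, 0], -1],
    [[0, 0, -0.2], [0, 0, 0], -1],
    [[0, 0, -0.1], [0, 0, 0], -1],
    [[0, 0, -0.1], [0, 0, 0], -1],
  ],
)

```text
clock: 26.1
tcp_pos: [0.6176, 0.2211, 0.1597]
orientation: [0.0, 0.176, 0.984, 0.0]
wrist_force: [0.1, 0.6, -0.5]
finger_gap: 0.0645
```

move_arm(
  commands=[
    [[0, 0, -0.05], [0, 0, 0], -1],
    [[0, 0, -0.05], [0, 0, 0], -1],
    [[0, 0, 0], [0, 0, 0], -1],
    [[0, 0, 0], [0, 0, 0], -1],
  ],
)

```text
clock: 26.5
tcp_pos: [0.6175, 0.2213, 0.1557]
orientation: [0.0, 0.175, 0.984, 0.0]
wrist_force: [0.8, 0.2, -1.0]
finger_gap: 0.0646
```

move_arm(
  commands=[
    [[0, -0.02, -0.05], [0, 0, 0], -1],
    [[0, 0, -0.05], [0, 0, 0], -1],
    [[0, 0, -0.05], [0, 0, 0], -1],
    [[0, 0, 0], [0, 0, 0], -1],
    [[0, 0, 0], [0, 0, 0], -1],
  ],
)

```text
clock: 27.0
tcp_pos: [0.6174, 0.2204, 0.1494]
orientation: [0.0, 0.176, 0.984, 0.0]
wrist_force: [0.5, -0.2, 0.6]
finger_gap: 0.065
```

move_arm(
  commands=[
    [[0, 0, -0.04], [0, 0, 0], -1],
    [[0, 0, 0], [0, 0, 0], -1],
    [[0, 0, 0], [0, 0, 0], -1],
  ],
)

```text
clock: 27.3
tcp_pos: [0.6176, 0.2204, 0.1494]
orientation: [0.001, 0.175, 0.984, 0.0]
wrist_force: [-1.2, -0.7, 6.5]
finger_gap: 0.0644
```

Seated at the predicted height. Release and retreat.

move_arm(
  commands=[
    [[0, 0, 0.03], [0, 0, 0], -1],
    [[0, 0, 0], [0, 0, 0], 1],
    [[0, 0, 0], [0, 0, 0], 1],
    [[0, 0, 0], [0, 0, 0], 1],
    [[0, 0, 0.2], [0, 0, 0], 1],
  ],
)

```text
clock: 27.8
tcp_pos: [0.6164, 0.2202, 0.1557]
orientation: [-0.001, 0.175, 0.984, -0.001]
wrist_force: [-0.2, -0.3, -1.1]
finger_gap: 0.0857
```

move_arm(
  commands=[
    [[0, 0, 0.6], [0, 0, 0], 1],
    [[0, 0, 0.8], [0, 0, 0], 1],
    [[-0.2, -0.4, 0.6], [0, 0, 0], 1],
    [[-0.5, -0.8, 0], [0, 0, 0], 1],
    [[-0.5, -0.8, 0], [0, 0, 0], 1],
  ],
)

```text
clock: 28.3
tcp_pos: [0.5697, 0.1401, 0.2385]
orientation: [0.002, 0.175, 0.985, 0.0]
wrist_force: [-0.3, -1.2, 0.1]
finger_gap: 0.0855
```

move_arm(
  commands=[
    [[-0.5, -0.8, 0], [0, 0, 0], 1],
    [[-0.5, -0.8, 0], [0, 0, 0], 1],
    [[-0.5, -0.8, 0], [0, 0, 0], 1],
    [[0, 0, 0], [0, 0, 0], 1],
    [[0, 0, 0], [0, 0, 0], 1],
  ],
)

```text
clock: 28.8
tcp_pos: [0.5094, 0.0438, 0.2378]
orientation: [0.001, 0.176, 0.984, 0.0]
wrist_force: [0.7, 0.6, -0.0]
finger_gap: 0.0853
```

```bash
python3 - <<'E'
from look import *
d,e=look("f1",(340,140),(192,193))
cv2.imwrite("pics/f1full.png",d["frame"][:,:,::-1])
m=masks(d["frame"])
for k in("green","red","yellow","blue"):
  ub,bb=blob(m[k],(343,140),45); print(k,ub.round(1),bb)
s=np.load("scene0.npz")["frame"].astype(int)
df=np.abs(s-d["frame"].astype(int)).max(2)
for n,(x,y) in dict(jar=(236,145),swab=(260,350),fossil=(325,264)).items(): print(n,(df[y-25:y+25,x-25:x+25]>30).sum())
E
```

```text
{'clock': 28.9, 'tcp_pos': [0.51, 0.0448, 0.2375], 'orientation': [0.0006, 0.1753, 0.9845, 0.0003], 'wrist_force': [0.3369, 0.4049, -0.7852], 'ft_torque': [-0.0047, -0.0583, -0.0469], 'finger_gap': 0.0854}
green [345.4 131.1] (330, 118, 32, 27)
red [343.  146.9] (329, 138, 30, 19)
yellow [341.6 158.5] (328, 150, 29, 18)
blue [339.9 169.8] (327, 162, 28, 17)
jar 117
swab 0
fossil 0
```

View pics/f1.png

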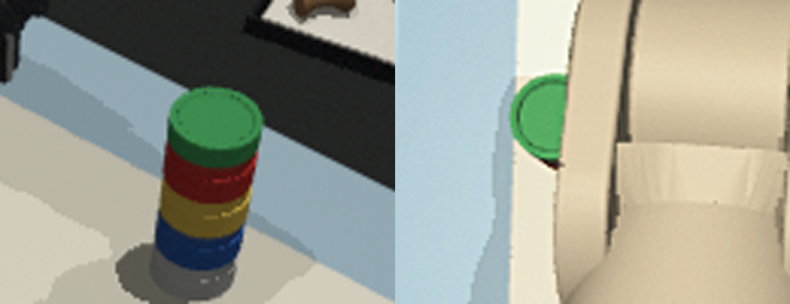

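View pics/f1full.png

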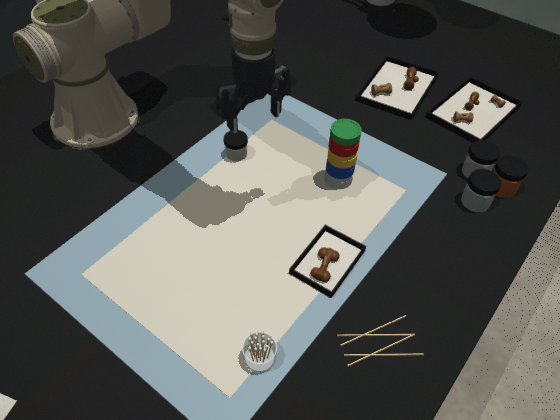

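The picture shows the green, red, yellow and blue bands evenly stacked on the pan at about (345,131) to (340,170), with the gripper clear. The jar, cup and fossil look unmoved; the changed pixels near the jar are only the gripper overlapping it in view.

```bash
python3 -c "
from workcell import job
print(job.hand_in())"
```

```text
the job is handed in; nothing more can be done
None
```

I nested the blue, yellow and red sieves in the pan in that order, closed the stack with the green cover, and handed the job in at about 29 s of the 128 s limit. The hand-in reported no verdict.

**Seating:** Each piece met firm resistance (about 7–11 N) within 1 mm of its predicted seated height. The tool stood at 0.048, 0.081, 0.117 and 0.149 m for blue, yellow, red and green. I released each piece and pictured the stack from the scene camera; the bands are evenly spaced and the stack looks straight.

**Bystanders:** The scene picture showed no changed pixels around the swab cup or the fossil. The 117 changed pixels around the jar come from the gripper passing in front of it, and the jar looks in place.

**Disagreements and gaps:**
- The two cameras differ by about 2–3 mm in ground position (nearly 5 mm on the pan), so I used averages of the two.
- The finger opening read 64–65 mm on the 66 mm bands.
- The arm partly hid the stack from the top camera at the end, so the last check rests mainly on the scene view.

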